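Unlock a sampling syringe and hold its plunger drawn

ROBOT

A 7-joint arm with a two-finger parallel gripper is mounted at the origin on the work surface. World frame = base frame: x ahead of the robot, y to its left, z up, the work surface at z = 0. Lengths are in m, angles in rad, forces in N, time in s.
With the tool pointing down it reaches from about 0.425 to 0.875 m from the base axis. Payload 4.7 kg.
Tool frame: the origin (TCP) lies on the centre line of the jaws, within the pads' length; the fingertips stand 8 mm ahead of it and the grasp point (between the pads) lies 11 mm behind it; z points along the fingers, y is the direction in which the jaws open and shut (so a half turn about z gives the same grasp; the last joint's range is limited). The gripper opens to 87 mm and grips with 3 to 60 N. Pads are 19 mm wide; open, the fingers measure 117 mm over their backs; the gripper's body (75 mm by 190 mm) begins 51 mm behind the grasp point.
Start: joints at [-1.141, 0.321, -0.07, 1.45, 0.023, 1.371, -0.057], TCP at [0.263, 0.595, 0.231] pointing down, gripper open.
Joint ranges: [-2.86, 2.86], [-0.3, 2.09], [-1.38, 1.24], [0.06, 2.45], [-1.56, 4.7], [0.09, 2.05], [-2.69, 2.69]. Speed limits (rad/s): [2.57, 2.57, 3.14, 3.14, 3.14, 3.14, 3.14].

INTERFACE

Orientations are given as a rotation vector (axis times angle).
In Python, from bench import ctrl, cams, workorder gives the robot as it stands. The module is installed in compiled form; this text tells all that it offers.
- The arm moves only by the tool carry_out, never from a script. Its argument "rows" is a list of rows, each an object with "offset": the shift along the tool's x, y, z in m, a list of three; "rot": the turn, a rotation vector about the tool's x, y, z in degrees, a list of three; "gripper": the opening, from 0 (shut) to 1 (fully open). In form: [{"offset": [dx, dy, dz], "rot": [rx, ry, rz], "gripper": gripper}, ...]. A call has 1 to 10 rows; each row shifts and turns the commanded pose from where the row before left it, along the tool's axes as they then stand; what a row does not reach is not made up. A row lasts 1/8 s, in which the tool goes at most 62.5 mm and 10.7 degrees, less where a joint would pass 70% of its speed; a pose out of reach is approached as far as the arm can. A call is refused whole if a number of a shift passes 0.0625 or a number of a turn 10.7, either way. A call with a gripper value outside its range is refused whole. The fingers move at their own pace and stop on an object; "grip_force" is the grip in N (left out, the last holds). Time passes only in rows, so rows that do not move let the fingers close. It gives the time, the measured TCP pose, the force and the opening at its end, in the units of the state.
- ctrl.get_state(): the state, without advancing time (a new reading comes with each control period).
- cams.get_image(name): name is "scene" or "side" or "wrist"; returns a dict with "img" (480x640x3 uint8, red, green, blue), "vfov" (degrees; the focal length in pixels is half the picture's height over the tangent of half this angle, whatever the lens; pixels are square), "cx", "cy" (the principal point, pixels), "k1" (the pictures are not rectified: a ray, as slopes to the right and down, at radius r is drawn at 1 + k1 r^2 times it, then the intrinsics apply), "R" (3x3) and "t" (3): a world point X has camera coordinates R X + t. Camera axes: x right, y down, z forward; pixel columns grow to the right and rows downward; lengths in m; the calibration is good to about 2 mm. A picture is of the moment at which its call begins. There is no depth.
- workorder.close_job(): hands the job in, once; it reports no verdict.
The state is a dict: "time": time; "joint_positions": joint angles; "qd": joint speeds; "joint_torque": joint torques, N m; "position": TCP position; "tool_rot": TCP orientation; "ft_force": force on the tool from outside, world axes, zero at the start; "torque": the same for the moment, N m; "grip_width": opening from 0.0 (shut) to 1.0 (fully open).
Only numpy, scipy, OpenCV 4.12 (cv2) and the standard library are available. Lean on these libraries where they do the work, as an engineer would, in place of code of your own. Each camera call takes 0.05 s, during which the arm holds its last target.

TASK

The larger syringe, whose barrel leans over on its stand, is to draw a sample of incubator gas: slide its fork-shaped lock along the track, away from the plunger, as far as it goes, while the plunger is still fully in. Then take the plunger by its knob and draw it 40 mm out, straight along the leaning barrel without forcing it sideways, so that the ring round its rod is level with the barrel's mouth, and finish while holding it still there (it slides back in if let go). Leave everything else on the table where it stands.

Things in the scene. Friction and masses are not known exactly. Their poses are not given: they have to be found in the camera images.
- barrel: White block 60 x 60 x 100 mm on a fixed stand, with the plunger's round bore, 19.2 mm wide, 85 mm deep. Origin: centre of the bore's mouth, 120 mm above the table. z points out of the bore along its axis, 20 degrees from vertical, leaning towards the robot; y is level, the way the lock slides open; x points away from the robot, 20 degrees upwards.
- lock (a joint): Slide of the lock, in m: 0 = closed, its fork standing over the plunger's collar; 0.04 = as far open as it goes. Starts at 0 to 0.008. It moves along +y of the barrel, takes about 2 N and stays where it is left.
- lock_tab (a point): Point to hold on the lock's upright tab: in its middle, 14 mm below its top, 46 mm outward (barrel z) from the level of the bore's mouth. The tab is 12 mm thick along barrel x, 20 mm wide along barrel y, 44 mm tall above the lock's flat 40 mm wide plate. Closed, it is 68 mm along barrel +y from the bore's axis.
- knob (a point): Centre of the plunger's round grey knob, 30 mm across, 36 mm long, on the plunger's axis; its z is that axis, pointing outward. Fully in, it lies 56 mm outward from the barrel's mouth. The plunger is loose, weighs 0.17 to 0.35 kg and slides back by its own weight.
- ring (a point): Centre of the dark ring round the plunger's steel rod (18 mm across), hidden 40 mm inside the bore when fully in. The rod's end is 40 mm below it; 40 mm above it is the underside of a collar 32 mm across, 8 mm thick, that rests on the barrel's mouth when fully in.
- base (a point): Centre of the top of the stand's dark base plate, 120 (x) x 170 (y) x 12 mm, fixed to the table.
- dish_mid (a point): Bystander: closed round dish, 94 mm across, 20 mm high; its centre. Not to be moved.
- dish_small_mid (a point): Bystander: closed round dish, 60 mm across, 14 mm high; its centre. Not to be moved.
- medium_mid (a point): Bystander: glass bottle, 60 mm across, 130 mm high; its centre. Not to be moved.
- jar_mid (a point): Bystander: glass jar, 52 mm across, 60 mm high; its centre. Not to be moved.
- timer_mid (a point): Bystander: flat white box, 50 x 70 x 22 mm; its centre. Not to be moved.
- tip_rack_mid (a point): Bystander: white rack, 85 x 125 x 43 mm; its centre. Not to be moved.
- small_syringe_top (a point): Bystander: top of the smaller, upright, fixed syringe, 162 mm above the table: round white barrel 48 mm across on a base plate 110 mm square, knob 22 mm across, no lock. Not to be used.
Not all that is in view belongs to the job. What is shaped like the part that bears barrel but pink or yellow is not meant.

How it is judged:
On the way:
1. the lock is slid open (at least 34 mm of its 40 mm) while the plunger is still in (drawn less than 6 mm) (value of joint lock above 0.034 m and z of knob in the frame of barrel below 0.062 m), for 0.2 s.
At the end, for the whole second after the job is handed in: The lock is open by at least 34 mm; the fingers hold the plunger still (under 10 mm/s), drawn 35 to 45 mm out of its barrel, in line with it to 4 degrees, and not leaning on the lock (value of joint lock above 0.034 m and z of knob in the frame of barrel between 0.091 and 0.101 m and angle between the z axis of knob and the z axis of barrel, either way round below 0.07 rad and contact force between the fingers and plunger above 2 N and contact force between lock and plunger below 0.5 N and linear speed of plunger below 0.01 m/s); the arm keeps its last pose, push and grip.
It fails at once if the plunger is forced against its barrel (over 40 N) (contact force between plunger and barrel above 40 N).
It fails at once if the plunger is pulled against its closed lock (over 20 N) (contact force between plunger and lock above 20 N).
It fails at once if a bystander (dishes, bottle, jar, timer or rack) is moved more than 20 mm (distance of any of dish_mid, dish_small_mid, medium_mid, jar_mid, timer_mid, tip_rack_mid from where it was at the start of the episode above 0.02 m).
It also fails if it takes over 45 s, if anything falls off the work surface, if the arm or the gripper's body presses on something with over 40 N, if the wrist force passes 120 N, or if a joint passes its speed limit or range.

## Working session

There is one attempt and no reset: what is moved stays moved. The work goes in short steps, Python scripts to look and compute and a tool call to move; the robot and the scene stay as the last step left them, time stands still between calls to the robot, and variables do not carry over. Pictures are saved under pics/ and viewed, and the job is handed in when it is done.

Besides the shell and the picture viewer there is one more tool, called as name(argument=value, ...), one argument or row to a line, values as JSON. carry_out: Moves the arm, as the interface text tells. Its arguments: {"type":"object","properties":{"rows":{"type":"array"},"grip_force":{"type":"number"}},"required":["rows"]}

```bash
mkdir -p pics
cat > h.py <<'E'
import numpy as np, cv2
from bench import ctrl, cams, workorder
def grab(names=("scene","side","wrist"),tag="a"):
    o={}
    for n in names:
        d=cams.get_image(n); o[n]=d
        cv2.imwrite(f"pics/{n}_{tag}.png",d["img"][:,:,::-1])
        np.savez(f"pics/{n}_{tag}.npz",**{k:v for k,v in d.items()})
    return o
def load(n,tag): 
    d=np.load(f"pics/{n}_{tag}.npz"); return {k:d[k] for k in d.files}
def K(d):
    h=d["img"].shape[0]; f=h/2/np.tan(np.radians(d["vfov"])/2)
    return np.array([[f,0,d["cx"]],[0,f,d["cy"]],[0,0,1.]],float), np.array([d["k1"],0,0,0],float)
def proj(d,X):
    k,c=K(d); return cv2.projectPoints(np.asarray(X,float).reshape(-1,1,3),cv2.Rodrigues(np.array(d["R"],float))[0],np.array(d["t"],float),k,c)[0][:,0]
def ray(d,uv):
    k,c=K(d); p=cv2.undistortPoints(np.array([[uv]],float),k,c)[0,0]
    R=np.array(d["R"]); o=-R.T@d["t"]; v=R.T@np.r_[p,1]; return o,v/np.linalg.norm(v)
def onz(d,uv,z):
    o,v=ray(d,uv); return o+v*(z-o[2])/v[2]
def tri(pairs):
    A=np.zeros((3,3));b=np.zeros(3);L=[]
    for d,uv in pairs:
        o,v=ray(d,uv);P=np.eye(3)-np.outer(v,v);A+=P;b+=P@o;L.append((o,P))
    x=np.linalg.solve(A,b); return x,[np.linalg.norm(P@(x-o)) for o,P in L]
E
python3 - <<'E'
from h import *
o=grab()
for n,d in o.items(): print(n,d["vfov"],d["cx"],d["cy"],d["k1"],(-np.array(d["R"]).T@d["t"]).round(3))
print(ctrl.get_state())
E
```

```text
scene 42.59268672020126 310.44704072368125 241.86003887679107 0.03994851567422561 [ 1.481 -0.781  1.037]
side 55.80055812869523 323.0517251618149 236.1135889005341 -0.031112336012675296 [0.137 0.571 1.102]
wrist 60.49511086908532 313.84664599047323 230.51480613626885 -0.027687955572513242 [0.201 0.622 0.383]
{'time': 0.15, 'joint_positions': array([-1.1409053 ,  0.32168149, -0.07008751,  1.45139769,  0.02261364,
        1.37078831, -0.05692952]), 'qd': array([-1.61756297e-03, -3.85878773e-03,  6.29770237e-05, -4.24850705e-03,
        5.02911298e-04,  8.94014286e-04,  4.83154760e-04]), 'joint_torque': array([-1.06762440e-03, -4.91798437e+01, -4.05045999e-01, -3.12876177e+01,
       -6.40718057e-02,  4.05926420e-02,  9.78299954e-05]), 'position': array([0.26242487, 0.59422807, 0.22969263]), 'tool_rot': array([-6.48384420e-01, -3.07373932e+00,  2.31401362e-03]), 'ft_force': array([-0.0677132 ,  0.72439925,  0.00385252]), 'torque': array([ 0.04013536,  0.00085546, -0.0026407 ]), 'grip_width': 0.9999233017138267}
```

View pics/scene_a.png

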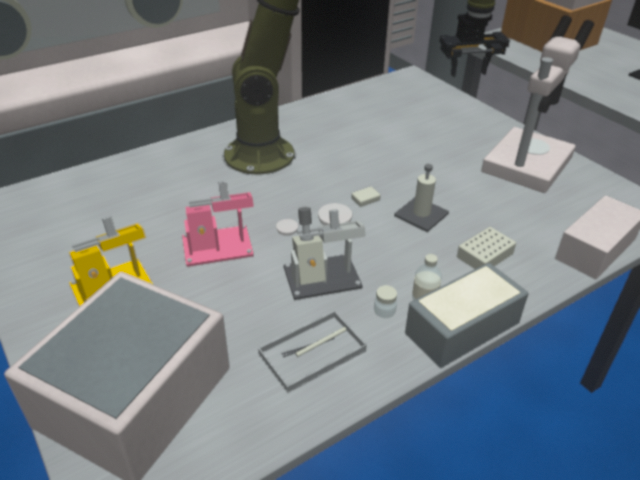

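View pics/side_a.png

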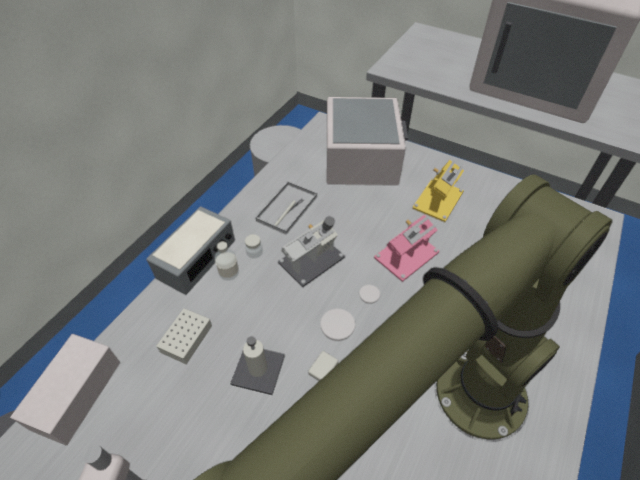

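View pics/wrist_a.png

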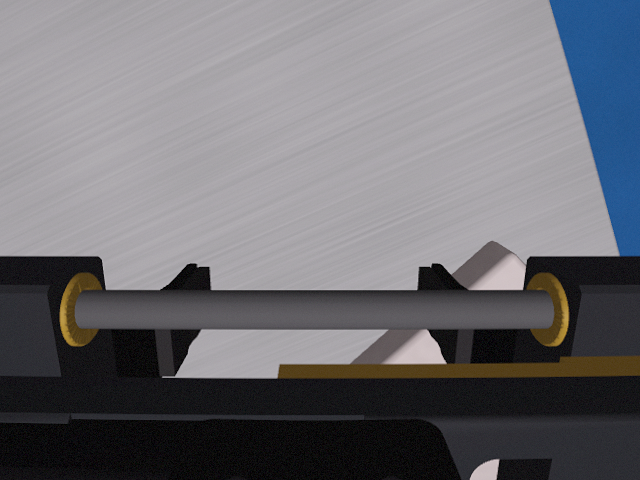

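Candidates for the larger syringe are: white/grey at scene (310,255), pink at (205,230), yellow at (95,265), and the small upright one at (425,195). The white one with the dark base plate fits the description, so I'll crop in on it to check.

Run:
```python
from h import *
a=load("scene","a")["img"][190:310,260:390]; b=load("side","a")["img"][205:295,270:355]
A=cv2.resize(a,(520,480),interpolation=cv2.INTER_CUBIC);cv2.imwrite("pics/c1.png",A[:,:,::-1])
B=cv2.resize(b,(680,720)[:1]+(720,),interpolation=cv2.INTER_CUBIC);B=cv2.resize(b,None,fx=6.5,fy=6.5,interpolation=cv2.INTER_CUBIC);cv2.imwrite("pics/c2.png",B[:,:,::-1])
```

```text
(no output)
```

View pics/c1.png

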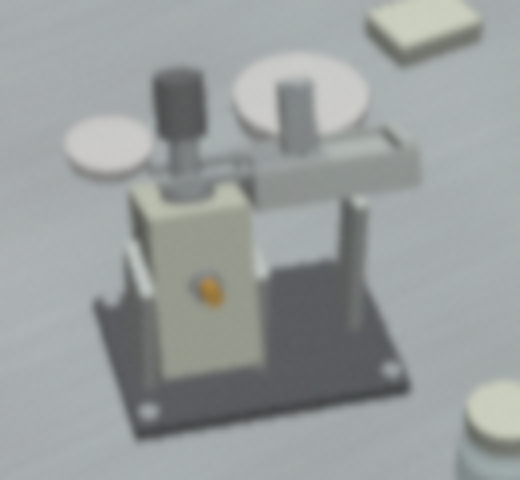

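View pics/c2.png

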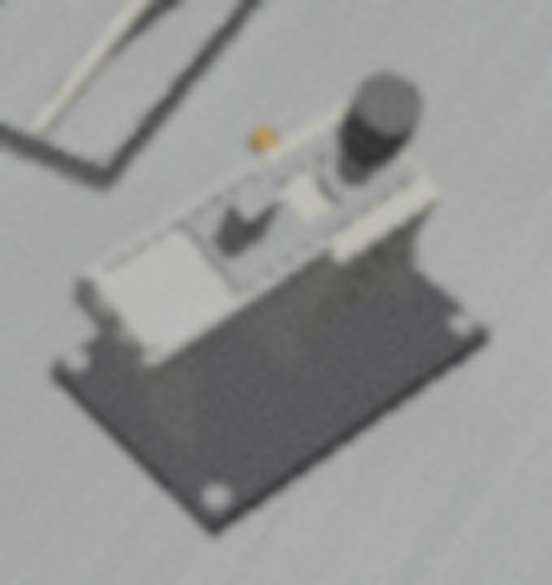

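Run:
```python
from h import *
s=load("scene","a"); d=load("side","a")
S=lambda x,y:(260+x/4-.5+.125,190+y/4-.375)
D=lambda x,y:(270+x/6.5-.42,205+y/6.5-.42)
print("scene corners");
P=[onz(s,S(*p),.012) for p in [(137,429),(408,382),(97,302)]]
Q=[onz(d,D(*p),.012) for p in [(55,366),(488,332),(215,526)]]
print(np.round(P,4),np.round(Q,4))
for n,a,b in [("knobtop",(180,75),(390,98)),("knob",(180,103),(380,118)),("tabtop",(296,84),(262,212))]:
    print(n,tri([(s,S(*a)),(d,D(*b))]))
# fit yaw with base
```

```text
scene corners
[[ 0.6054 -0.2499  0.012 ]
 [ 0.6603 -0.093   0.012 ]
 [ 0.498  -0.2119  0.012 ]] [[ 0.6591 -0.0903  0.012 ]
 [ 0.4936 -0.2078  0.012 ]
 [ 0.5483 -0.0504  0.012 ]]
knobtop (array([ 0.52911174, -0.17032441,  0.19032281]), [np.float64(0.0001846984776461843), np.float64(0.00018469847764604672)])
knob (array([ 0.53385959, -0.17243204,  0.17370169]), [np.float64(0.0007154134805687697), np.float64(0.0007154134805688139)])
tabtop (array([ 0.55212887, -0.10405667,  0.17097329]), [np.float64(0.0004353631561443428), np.float64(0.0004353631561443478)])
```

```bash
cat >> h.py <<'E'
from scipy.spatial.transform import Rotation as Ro
from scipy.linalg import expm, logm
def pose(st=None):
    st=st or ctrl.get_state(); T=np.eye(4);T[:3,:3]=Ro.from_rotvec(st["tool_rot"]).as_matrix();T[:3,3]=st["position"];return T
yaw=np.radians(-19.1); mouth=np.array([.5525,-.1786,.120])
c,s_=np.cos(yaw),np.sin(yaw); xh=np.array([c,s_,0]); by=np.array([-s_,c,0]); tl=np.radians(20)
bz=-np.sin(tl)*xh+np.array([0,0,np.cos(tl)]); bx=np.cross(by,bz)
B=np.eye(4);B[:3,:3]=np.c_[bx,by,bz];B[:3,3]=mouth
def target(x,y,z): # TCP at barrel coords, tool z=-bz, tool y=bx
    T=np.eye(4);T[:3,:3]=np.c_[by,bx,-bz];T[:3,3]=mouth+bx*x+by*y+bz*z;return T
def rows(T0,T1,n):
    M=np.real(expm(np.real(logm(np.linalg.inv(T0)@T1))/n))
    return M[:3,3].round(4),np.degrees(Ro.from_matrix(M[:3,:3]).as_rotvec()).round(2)
def rep():
    T=pose(); L=np.linalg.inv(B)@T; st=ctrl.get_state()
    e=target(0,0,0)[:3,:3].T@T[:3,:3]
    print("t",st["time"],"barrel xyz mm",(L[:3,3]*1000).round(1),"rot err deg",np.degrees(Ro.from_matrix(e).as_rotvec()).round(2),"F barrel",(B[:3,:3].T@st["ft_force"]).round(2),"grip",round(st["grip_width"],3))
E
python3 - <<'E'
from h import *
T=pose();U=T.copy();U[2,3]+=.1
G=target(0,.071,.15); print(G[:3,3]); n=20; o,r=rows(U,G,n); print(o,r)
M=np.eye(4);M[:3,:3]=Ro.from_rotvec(np.radians(r)).as_matrix();M[:3,3]=o
X=U
for i in range(n): X=X@M; print(X[:3,3].round(3),end=" ")
E
```

```text
[ 0.52725374 -0.09472136  0.26095389]
[-0.04   -0.0041  0.0047] [-0.81 -0.74  4.22]
[0.297 0.574 0.325] [0.331 0.552 0.321] [0.363 0.527 0.317] [0.393 0.5   0.313] [0.42  0.471 0.31 ] [0.446 0.44  0.307] [0.47  0.407 0.304] [0.491 0.373 0.302] [0.509 0.337 0.299] [0.525 0.299 0.297] [0.538 0.261 0.294] [0.549 0.222 0.291] [0.556 0.183 0.289] [0.561 0.142 0.286] [0.562 0.102 0.282] [0.561 0.062 0.279] [0.557 0.022 0.275] [ 0.55  -0.018  0.27 ] [ 0.54  -0.057  0.266] [ 0.527 -0.095  0.26 ]
```

carry_out(
  rows=[
    {"offset": [0, 0, -0.05], "rot": [0, 0, 0], "gripper": 1},
    {"offset": [0, 0, -0.05], "rot": [0, 0, 0], "gripper": 1},
    {"offset": [-0.04, -0.004, 0.005], "rot": [-0.8, -0.75, 4.2], "gripper": 1},
    {"offset": [-0.04, -0.004, 0.005], "rot": [-0.8, -0.75, 4.2], "gripper": 1},
    {"offset": [-0.04, -0.004, 0.005], "rot": [-0.8, -0.75, 4.2], "gripper": 1},
    {"offset": [-0.04, -0.004, 0.005], "rot": [-0.8, -0.75, 4.2], "gripper": 1},
    {"offset": [-0.04, -0.004, 0.005], "rot": [-0.8, -0.75, 4.2], "gripper": 1},
    {"offset": [-0.04, -0.004, 0.005], "rot": [-0.8, -0.75, 4.2], "gripper": 1},
    {"offset": [-0.04, -0.004, 0.005], "rot": [-0.8, -0.75, 4.2], "gripper": 1},
    {"offset": [-0.04, -0.004, 0.005], "rot": [-0.8, -0.75, 4.2], "gripper": 1},
  ],
)

```text
time: 1.4
position: [0.4932, 0.3716, 0.3003]
tool_rot: [1.456, 2.639, 0.132]
ft_force: [-0.5, 0.4, -0.0]
grip_width: 1.005
```

carry_out(
  rows=[
    {"offset": [-0.04, -0.004, 0.005], "rot": [-0.8, -0.75, 4.2], "gripper": 1},
    {"offset": [-0.04, -0.004, 0.005], "rot": [-0.8, -0.75, 4.2], "gripper": 1},
    {"offset": [-0.04, -0.004, 0.005], "rot": [-0.8, -0.75, 4.2], "gripper": 1},
    {"offset": [-0.04, -0.004, 0.005], "rot": [-0.8, -0.75, 4.2], "gripper": 1},
    {"offset": [-0.04, -0.004, 0.005], "rot": [-0.8, -0.75, 4.2], "gripper": 1},
    {"offset": [-0.04, -0.004, 0.005], "rot": [-0.8, -0.75, 4.2], "gripper": 1},
    {"offset": [-0.04, -0.004, 0.005], "rot": [-0.8, -0.75, 4.2], "gripper": 1},
    {"offset": [-0.04, -0.004, 0.005], "rot": [-0.8, -0.75, 4.2], "gripper": 1},
    {"offset": [0, 0, 0], "rot": [0, 0, 0], "gripper": 1},
  ],
)

```text
time: 2.52
position: [0.564, 0.0583, 0.2754]
tool_rot: [2.082, 2.011, 0.24]
ft_force: [0.2, 0.5, -0.1]
grip_width: 1.002
```

Run:
```python
from h import *
rep();print(ctrl.get_state()["joint_positions"].round(3)); print(rows(pose(),target(0,.071,.15),4)); grab(tag="b")
```

```text
t 2.525 barrel xyz mm [ -9.5 227.6 168.9] rot err deg [  3.24   2.74 -16.71] F barrel [-0.04  0.51 -0.07] grip 1.002
[-0.64  -0.098  0.391  1.845  0.176  1.13  -0.336]
(array([-0.0392, -0.0046,  0.0036]), array([-0.81, -0.69,  4.18]))
```

carry_out(
  rows=[
    {"offset": [-0.039, -0.0045, 0.0035], "rot": [-0.8, -0.7, 4.2], "gripper": 1},
    {"offset": [-0.039, -0.0045, 0.0035], "rot": [-0.8, -0.7, 4.2], "gripper": 1},
    {"offset": [-0.039, -0.0045, 0.0035], "rot": [-0.8, -0.7, 4.2], "gripper": 1},
    {"offset": [-0.039, -0.0045, 0.0035], "rot": [-0.8, -0.7, 4.2], "gripper": 1},
    {"offset": [0, 0, 0], "rot": [0, 0, 0], "gripper": 1},
  ],
)

```text
time: 3.3
position: [0.5274, -0.0939, 0.2611]
tool_rot: [2.319, 1.647, 0.29]
ft_force: [0.4, -0.4, 0.7]
grip_width: 1.001
```

Run:
```python
from h import *
rep();print(ctrl.get_state()["joint_positions"].round(3)); print(rows(pose(),target(0,.071,.15),1)); o=grab(tag="c")
for n in ("scene","side","wrist"):
    print(n,proj(o[n],[mouth+.074*bz, mouth+.06*bz+.071*by]).round(1))
```

```text
t 3.3 barrel xyz mm [-1.000e-01  7.180e+01  1.502e+02] rot err deg [ 0.06 -0.01  0.13] F barrel [ 0.75 -0.26  0.46] grip 1.001
[-0.498 -0.243  0.484  1.988  0.262  1.05  -0.438]
(array([-0.0008,  0.0001,  0.0002]), array([-0.06,  0.01, -0.13]))
scene [[304.4 208.5]
 [334.6 209.8]]
side [[329.7 219.9]
 [308.8 235.1]]
wrist [[316.3 361.5]
 [316.7 246.5]]
```

View pics/wrist_c.png

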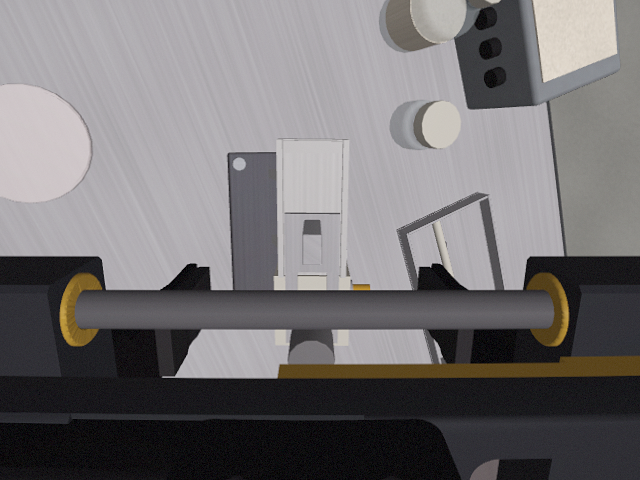

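View pics/scene_c.png

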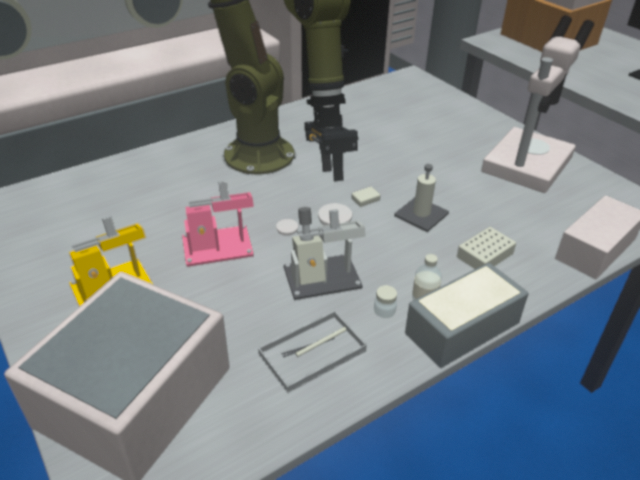

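Run:
```python
from h import *
w=load("wrist","c")["img"][130:380,240:390]
cv2.imwrite("pics/c3.png",cv2.resize(w,(480,800)[:1]+(800,))[:600,:,::-1]) if 0 else cv2.imwrite("pics/c3.png",cv2.resize(w[:160],(750,800)[:1]+(800,),interpolation=cv2.INTER_CUBIC)[:600,:,::-1]) if 0 else cv2.imwrite("pics/c3.png",cv2.resize(w[60:170],(780,572),interpolation=cv2.INTER_CUBIC)[:,:,::-1])
```

```text
(no output)
```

View pics/c3.png

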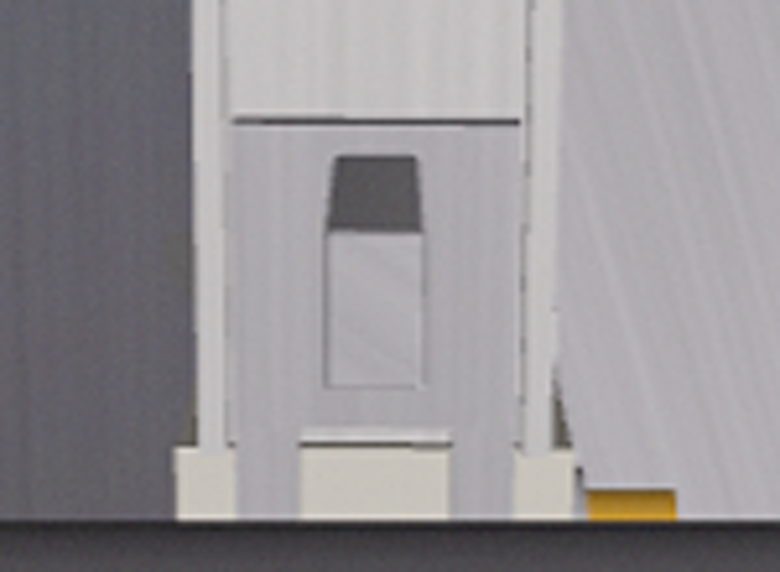

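Run:
```python
from h import *
d=load("wrist","c"); T=pose()
def tp(x,y,z): return (T@np.r_[x,y,z,1])[:3]
for z in (.008,-.011,-.03): print(z,proj(d,[tp(0,-.0435,z),tp(0,.0435,z),tp(-.0095,-.0435,z),tp(-.0095,.0435,z),tp(.0095,-.0435,z),tp(.0095,.0435,z)]).round(1).tolist())
print("cam in tool",(np.linalg.inv(T)@np.r_[-d["R"].T@d["t"],1]).round(4)); print((d["R"]@T[:3,:3]).round(4))
for uv in [(312,249.5)]:
    o,v=ray(d,uv); n=bz; q=mouth+.06*bz; P=o+v*((q-o)@n)/(v@n); print("tab top barrel",(np.linalg.inv(B)@np.r_[P,1]).round(4))
```

```text
0.008 [[215.5, 287.6], [422.8, 287.1], [216.8, 308.5], [421.3, 308.0], [214.1, 266.1], [424.2, 265.6]]
-0.011 [[203.8, 306.5], [435.7, 306.0], [205.5, 329.6], [433.9, 329.0], [202.0, 282.7], [437.5, 282.2]]
-0.03 [[188.9, 330.5], [452.1, 329.9], [191.2, 356.2], [449.8, 355.6], [186.6, 303.9], [454.5, 303.3]]
cam in tool [ 0.0645 -0.0021 -0.1536  1.    ]
[[-2.300e-03  1.000e+00 -2.000e-04]
 [-9.708e-01 -2.200e-03 -2.397e-01]
 [-2.397e-01 -4.000e-04  9.708e-01]]
tab top barrel [-0.0029  0.069   0.06    1.    ]
```

Run:
```python
from h import *
w=load("wrist","c")["img"][230:400,150:480]
w=np.clip(w.astype(float)*2.5,0,255).astype(np.uint8)
cv2.imwrite("pics/c4.png",cv2.resize(w,(792,408),interpolation=cv2.INTER_CUBIC)[:,:,::-1])
```

```text
(no output)
```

View pics/c4.png

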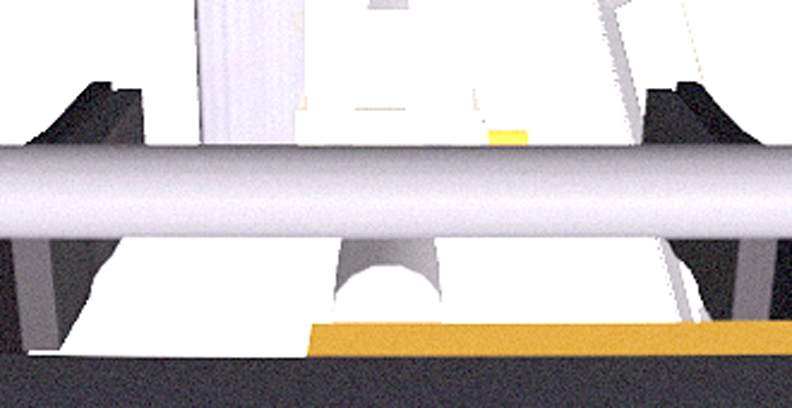

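carry_out(
  rows=[
    {"offset": [-0.003, -0.001, 0.025], "rot": [0, 0, 0], "gripper": 1},
    {"offset": [0, 0, 0.03], "rot": [0, 0, 0], "gripper": 1},
    {"offset": [0, 0, 0.03], "rot": [0, 0, 0], "gripper": 1},
    {"offset": [0, 0, 0.02], "rot": [0, 0, 0], "gripper": 1},
    {"offset": [0, 0, 0.01], "rot": [0, 0, 0], "gripper": 1},
    {"offset": [0, 0, 0], "rot": [0, 0, 0], "gripper": 1},
  ],
  grip_force=8,
)

```text
time: 4.2
position: [0.5647, -0.1038, 0.1527]
tool_rot: [2.311, 1.658, 0.289]
ft_force: [0.6, -0.5, -0.1]
grip_width: 1.001
```

Run:
```python
from h import *
rep();print(ctrl.get_state()["joint_positions"].round(3)); o=grab(tag="d")
a=o["scene"]["img"][170:290,270:390]; b=o["side"]["img"][195:285,270:360]
C=np.hstack([cv2.resize(a,(400,400),interpolation=2),cv2.resize(b,(400,400),interpolation=2)]);cv2.imwrite("pics/c5.png",C[:,:,::-1])
```

```text
t 4.2 barrel xyz mm [-0.9 74.6 35.2] rot err deg [ 0.09  0.05 -0.42] F barrel [ 0.65 -0.29 -0.37] grip 1.001
[-0.5   -0.045  0.576  2.062  0.155  0.785 -0.338]
```

View pics/c5.png

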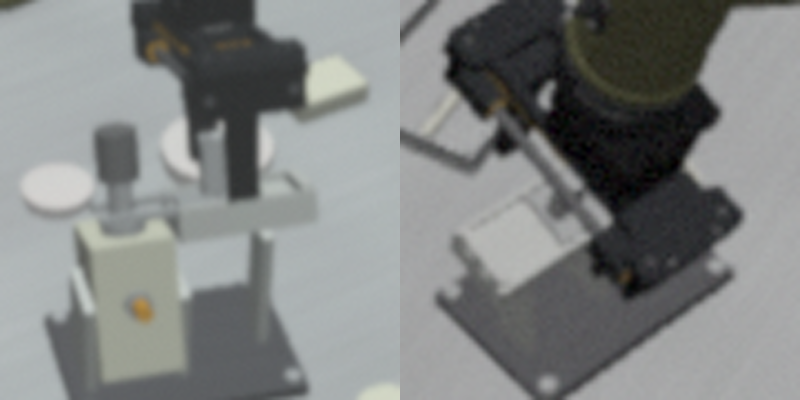

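View pics/wrist_d.png

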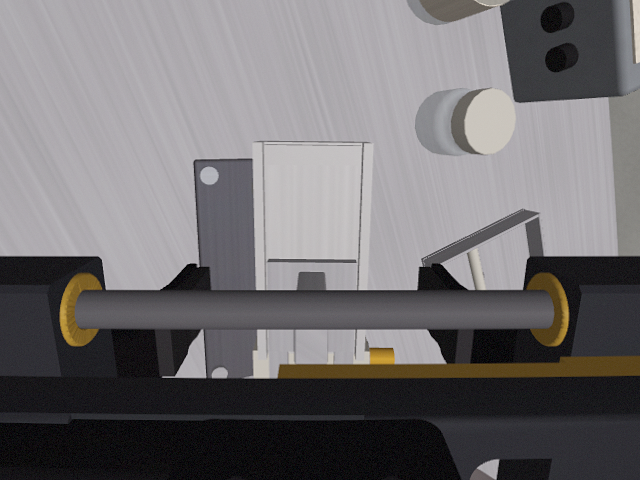

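carry_out(
  rows=[
    {"offset": [-0.0055, 0, 0], "rot": [0, 0, 0.4], "gripper": 1},
    {"offset": [0, 0, 0], "rot": [0, 0, 0], "gripper": 1},
  ],
)

```text
time: 4.6
position: [0.563, -0.1102, 0.1538]
tool_rot: [2.318, 1.647, 0.293]
ft_force: [0.9, 0.5, 0.8]
grip_width: 1.004
```

Run:
```python
from h import *
rep()
```

```text
t 4.6 barrel xyz mm [-0.2 68.1 36. ] rot err deg [-0.01  0.1   0.11] F barrel [0.93 0.75 0.51] grip 1.004
```

carry_out(
  rows=[
    {"offset": [0, 0, 0], "rot": [0, 0, 0], "gripper": 0},
    {"offset": [0, 0, 0], "rot": [0, 0, 0], "gripper": 0},
    {"offset": [0, 0, 0], "rot": [0, 0, 0], "gripper": 0},
    {"offset": [0, 0, 0], "rot": [0, 0, 0], "gripper": 0},
    {"offset": [0, 0, 0], "rot": [0, 0, 0], "gripper": 0},
    {"offset": [0, 0, 0], "rot": [0, 0, 0], "gripper": 0},
  ],
  grip_force=8,
)

```text
time: 5.35
position: [0.563, -0.1095, 0.1532]
tool_rot: [2.317, 1.649, 0.292]
ft_force: [-0.2, -0.3, -0.5]
grip_width: 0.403
```

Run:
```python
from h import *
rep()
o=grab(tag="e")
a=o["scene"]["img"][170:290,270:390]; b=o["side"]["img"][195:285,270:360]
C=np.hstack([cv2.resize(a,(400,400),interpolation=2),cv2.resize(b,(400,400),interpolation=2)]);cv2.imwrite("pics/c6.png",C[:,:,::-1])
```

```text
t 5.35 barrel xyz mm [-0.5 68.7 35.5] rot err deg [0.03 0.08 0.04] F barrel [-0.24 -0.33 -0.46] grip 0.403
```

View pics/c6.png

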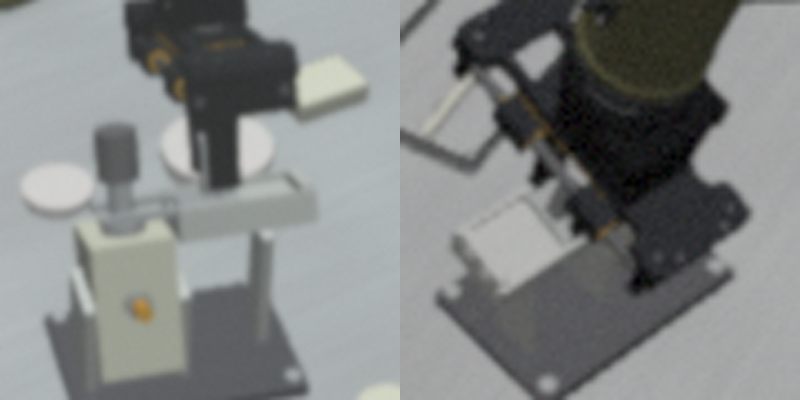

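carry_out(
  rows=[
    {"offset": [0, 0, 0], "rot": [0, 0, 0], "gripper": 0},
    {"offset": [0, 0, 0], "rot": [0, 0, 0], "gripper": 0},
    {"offset": [0, 0, 0], "rot": [0, 0, 0], "gripper": 0},
    {"offset": [0, 0, 0], "rot": [0, 0, 0], "gripper": 0},
    {"offset": [0, 0, 0], "rot": [0, 0, 0], "gripper": 0},
  ],
)

```text
time: 6.12
position: [0.5627, -0.1094, 0.153]
tool_rot: [2.318, 1.649, 0.292]
ft_force: [-3.8, 0.7, 2.2]
grip_width: 0.135
```

Run:
```python
from h import *
rep()
```

```text
t 6.125 barrel xyz mm [-0.9 68.7 35.5] rot err deg [0.08 0.08 0.05] F barrel [-2.86 -0.56  3.37] grip 0.135
```

carry_out(
  rows=[
    {"offset": [0.005, 0, 0], "rot": [0, 0, 0], "gripper": 0},
    {"offset": [0.007, 0, 0], "rot": [0, 0, 0], "gripper": 0},
    {"offset": [0.008, 0, 0], "rot": [0, 0, 0], "gripper": 0},
    {"offset": [0.008, 0, 0], "rot": [0, 0, 0], "gripper": 0},
    {"offset": [0.004, 0, 0], "rot": [0, 0, 0], "gripper": 0},
    {"offset": [0, 0, 0], "rot": [0, 0, 0], "gripper": 0},
  ],
  grip_force=12,
)

```text
time: 6.88
position: [0.5737, -0.078, 0.1531]
tool_rot: [2.317, 1.651, 0.293]
ft_force: [-3.3, 2.6, -0.1]
grip_width: 0.137
```

Run:
```python
from h import *
rep()
```

```text
t 6.875 barrel xyz mm [ -0.8 102.   35.5] rot err deg [ 0.05  0.15 -0.01] F barrel [-3.79  1.34  1.24] grip 0.137
```

carry_out(
  rows=[
    {"offset": [0.003, 0, 0], "rot": [0, 0, 0], "gripper": 0},
    {"offset": [0.002, 0, 0], "rot": [0, 0, 0], "gripper": 0},
    {"offset": [0, 0, 0], "rot": [0, 0, 0], "gripper": 0},
  ],
)

```text
time: 7.25
position: [0.5749, -0.0745, 0.1531]
tool_rot: [2.318, 1.649, 0.292]
ft_force: [-5.4, 0.7, 1.1]
grip_width: 0.138
```

Run:
```python
from h import *
rep()
o=grab(tag="f")
a=o["scene"]["img"][170:290,270:390]; b=o["wrist"]["img"][120:400,180:460]
C=np.hstack([cv2.resize(a,(400,400),interpolation=2),cv2.resize(b,(400,400),interpolation=2)]);cv2.imwrite("pics/c7.png",C[:,:,::-1])
```

```text
t 7.25 barrel xyz mm [ -0.8 105.8  35.5] rot err deg [0.06 0.08 0.04] F barrel [-4.68 -1.13  2.84] grip 0.138
```

View pics/c7.png

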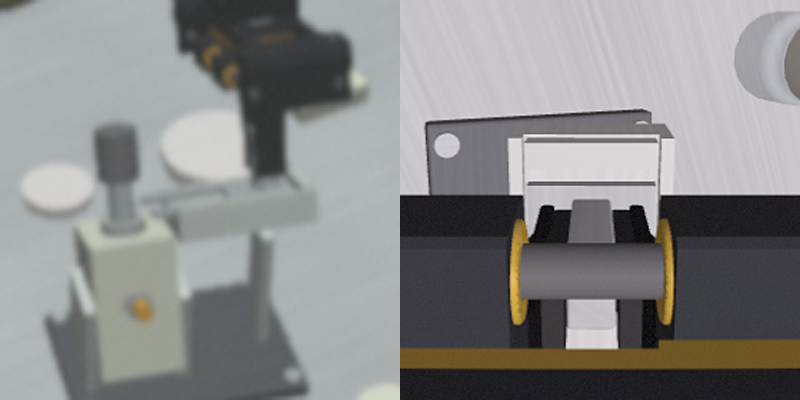

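carry_out(
  rows=[
    {"offset": [0.002, 0, 0], "rot": [0, 0, 0], "gripper": 0},
    {"offset": [0.0015, 0, 0], "rot": [0, 0, 0], "gripper": 0},
    {"offset": [0, 0, 0], "rot": [0, 0, 0], "gripper": 0},
  ],
)

```text
time: 7.78
position: [0.5756, -0.0724, 0.153]
tool_rot: [2.318, 1.648, 0.289]
ft_force: [-5.9, -1.8, 1.9]
grip_width: 0.138
```

Run:
```python
from h import *
rep()
```

```text
t 7.775 barrel xyz mm [ -0.8 107.9  35.5] rot err deg [ 0.09 -0.02  0.07] F barrel [-4.08 -3.63  3.46] grip 0.138
```

carry_out(
  rows=[
    {"offset": [0.003, 0, 0], "rot": [0, 0, 0], "gripper": 0},
    {"offset": [0, 0, 0], "rot": [0, 0, 0], "gripper": 0},
  ],
)

```text
time: 8.02
position: [0.5757, -0.0723, 0.1529]
tool_rot: [2.319, 1.646, 0.285]
ft_force: [-9.7, -6.4, 4.0]
grip_width: 0.138
```

Run:
```python
from h import *
rep()
```

```text
t 8.025 barrel xyz mm [ -0.8 108.1  35.3] rot err deg [ 0.15 -0.23  0.15] F barrel [-5.22 -9.23  6.21] grip 0.138
```

The end stop is reached: the force rose to 9 N with no further travel. Next I release, lift and move over to the knob.

carry_out(
  rows=[
    {"offset": [-0.004, 0, 0], "rot": [0, 0, 0], "gripper": 0.137},
    {"offset": [0, 0, 0], "rot": [0, 0, 0], "gripper": 1},
    {"offset": [0, 0, 0], "rot": [0, 0, 0], "gripper": 1},
    {"offset": [0, 0, 0], "rot": [0, 0, 0], "gripper": 1},
    {"offset": [0, 0, 0], "rot": [0, 0, 0], "gripper": 1},
    {"offset": [0, 0, -0.02], "rot": [0, 0, 0], "gripper": 1},
    {"offset": [0, 0, -0.03], "rot": [0, 0, 0], "gripper": 1},
    {"offset": [0, 0, -0.03], "rot": [0, 0, 0], "gripper": 1},
    {"offset": [0, 0, 0], "rot": [0, 0, 0], "gripper": 1},
    {"offset": [0, 0, 0], "rot": [0, 0, 0], "gripper": 1},
  ],
)

```text
time: 9.28
position: [0.5499, -0.0634, 0.2279]
tool_rot: [2.318, 1.649, 0.292]
ft_force: [-0.1, 0.1, -0.7]
grip_width: 0.984
```

Run:
```python
from h import *
rep();print(ctrl.get_state()["joint_positions"].round(3))
o=grab(tag="g")
a=o["scene"]["img"][190:270,270:390]; b=o["side"]["img"][205:285,260:360]
cv2.imwrite("pics/c8a.png",cv2.resize(a,(780,520),interpolation=2)[:,:,::-1]);cv2.imwrite("pics/c8b.png",cv2.resize(b,(700,560),interpolation=2)[:,:,::-1])
```

```text
t 9.275 barrel xyz mm [ -0.8 108.1 115.1] rot err deg [0.06 0.08 0.04] F barrel [-0.39  0.07 -0.63] grip 0.984
[-0.547 -0.167  0.493  2.002  0.248  0.974 -0.489]
```

View pics/c8a.png

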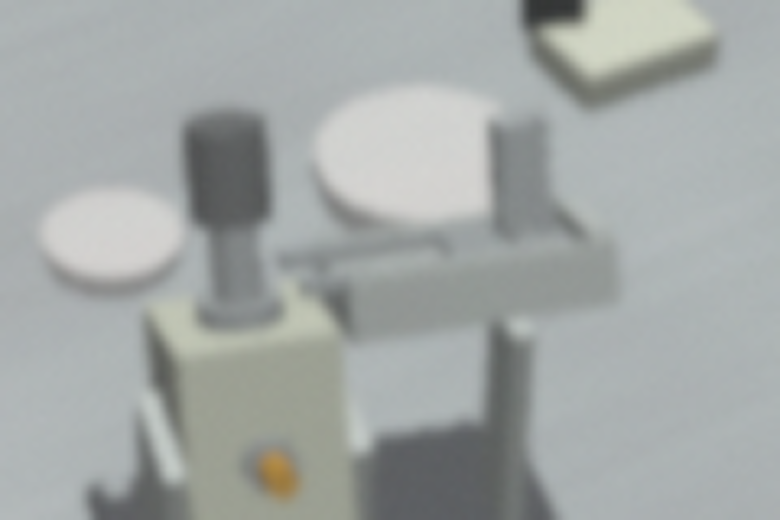

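View pics/wrist_g.png

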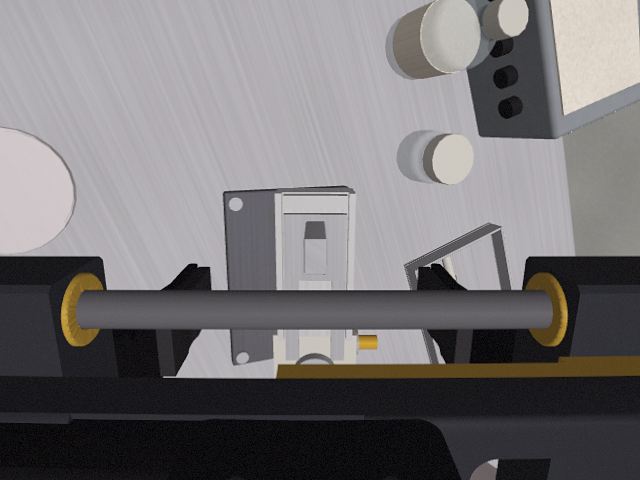

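carry_out(
  rows=[
    {"offset": [-0.022, 0, 0], "rot": [0, 0, 0], "gripper": 1},
    {"offset": [-0.022, 0, 0], "rot": [0, 0, 0], "gripper": 1},
    {"offset": [-0.022, 0, 0], "rot": [0, 0, 0], "gripper": 1},
    {"offset": [-0.022, 0, 0], "rot": [0, 0, 0], "gripper": 1},
    {"offset": [-0.02, -0.0005, 0], "rot": [0, 0, 0], "gripper": 1},
    {"offset": [0, 0, 0], "rot": [0, 0, 0], "gripper": 1},
    {"offset": [0, 0, 0], "rot": [0, 0, 0], "gripper": 1},
  ],
)

```text
time: 10.3
position: [0.5145, -0.1644, 0.2277]
tool_rot: [2.317, 1.65, 0.292]
ft_force: [-1.2, 0.4, 0.9]
grip_width: 0.998
```

Run:
```python
from h import *
rep();print(ctrl.get_state()["joint_positions"].round(3))
o=grab(tag="h")
```

```text
t 10.3 barrel xyz mm [ -1.3   1.  115.1] rot err deg [0.07 0.09 0.  ] F barrel [-0.86 -0.04  1.27] grip 0.998
[-0.465 -0.241  0.618  2.038  0.238  0.966 -0.272]
```

View pics/wrist_h.png

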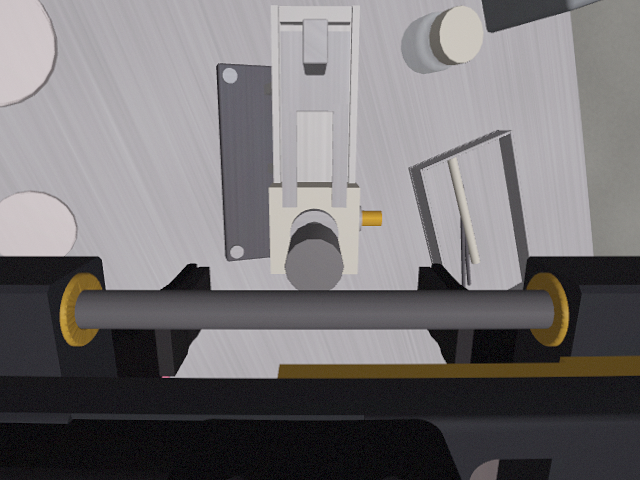

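Run:
```python
from h import *
d=load("wrist","h")
g=d["img"][225:300,270:360]; cv2.imwrite("pics/c9.png",cv2.resize(g,(720,600),interpolation=2)[:,:,::-1])
print(proj(d,[mouth+.074*bz]), proj(d,[mouth+.074*bz+.001*by]),proj(d,[mouth+.074*bz+.001*bx]))
for st in [(314,264)]:
    o,v=ray(d,st); q=mouth+.074*bz; P=o+v*((q-o)@bz)/(v@bz); print((np.linalg.inv(B)@np.r_[P,1]).round(4))
```

```text
[[320.58982457 266.89140519]] [[320.59870492 264.98436517]] [[322.59521695 266.89255197]]
[-0.0033  0.0015  0.074   1.    ]
```

View pics/c9.png

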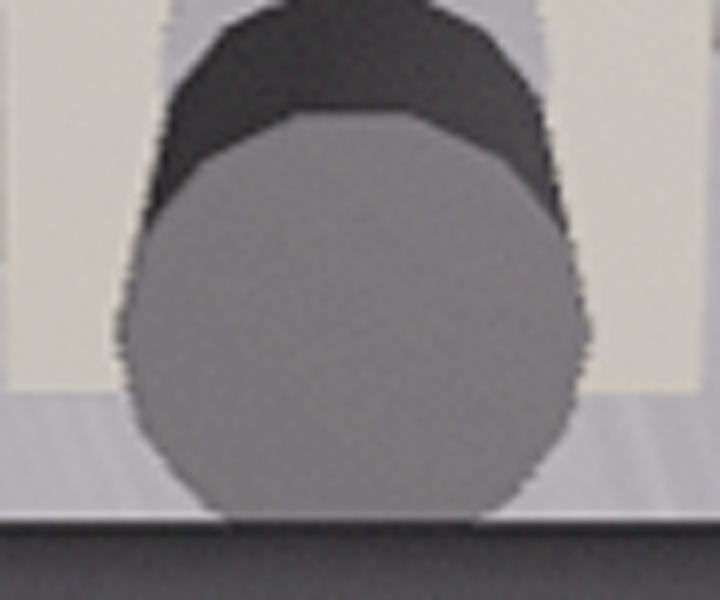

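carry_out(
  rows=[
    {"offset": [-0.001, 0, 0.02], "rot": [0, 0, 0], "gripper": 1},
    {"offset": [0, 0, 0.02], "rot": [0, 0, 0], "gripper": 1},
    {"offset": [0, 0, 0.02], "rot": [0, 0, 0], "gripper": 1},
    {"offset": [0, 0, 0.008], "rot": [0, 0, 0], "gripper": 1},
    {"offset": [0, 0, 0], "rot": [0, 0, 0], "gripper": 0.5},
    {"offset": [0, 0, 0], "rot": [0, 0, 0], "gripper": 0.5},
    {"offset": [0, 0, 0], "rot": [0, 0, 0], "gripper": 0.5},
    {"offset": [0, 0, 0], "rot": [0, 0, 0], "gripper": 0.5},
  ],
  grip_force=5,
)

```text
time: 11.45
position: [0.5362, -0.1737, 0.1647]
tool_rot: [2.317, 1.649, 0.294]
ft_force: [-0.6, -0.1, 0.8]
grip_width: 0.631
```

Run:
```python
from h import *
rep();print(ctrl.get_state()["joint_positions"].round(3))
o=grab(tag="i")
```

```text
t 11.45 barrel xyz mm [-0.7 -0.7 47.9] rot err deg [-0.01  0.11  0.05] F barrel [-0.22 -0.26  0.93] grip 0.631
[-0.482 -0.111  0.701  2.079  0.147  0.804 -0.189]
```

View pics/wrist_i.png

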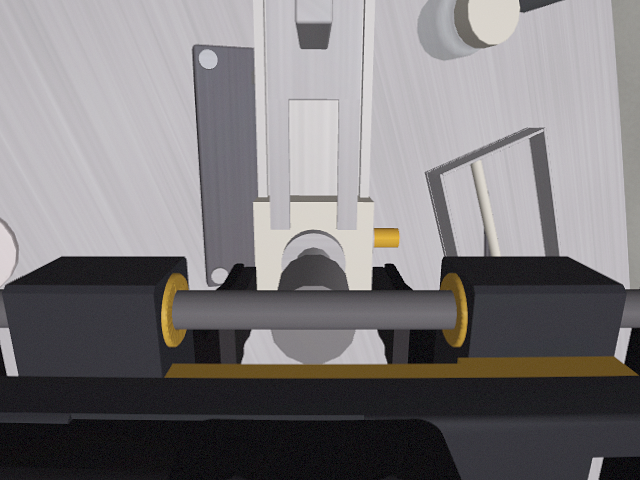

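carry_out(
  rows=[
    {"offset": [0, 0, 0], "rot": [0, 0, 0], "gripper": 0.2},
    {"offset": [0, 0, 0], "rot": [0, 0, 0], "gripper": 0.2},
    {"offset": [0, 0, 0], "rot": [0, 0, 0], "gripper": 0.2},
    {"offset": [0, 0, 0], "rot": [0, 0, 0], "gripper": 0.2},
    {"offset": [0, 0, 0], "rot": [0, 0, 0], "gripper": 0.2},
  ],
  grip_force=5,
)

```text
time: 12.22
position: [0.5359, -0.1736, 0.1642]
tool_rot: [2.317, 1.649, 0.292]
ft_force: [-0.4, 1.5, 0.9]
grip_width: 0.339
```

Run:
```python
from h import *
rep()
```

```text
t 12.225 barrel xyz mm [-1.1 -0.7 47.5] rot err deg [0.04 0.08 0.03] F barrel [-0.53  1.27  1.13] grip 0.339
```

carry_out(
  rows=[
    {"offset": [0, 0, 0], "rot": [0, 0, 0], "gripper": 0},
    {"offset": [0, 0, 0], "rot": [0, 0, 0], "gripper": 0},
    {"offset": [0, 0, -0.002], "rot": [0, 0, 0], "gripper": 0},
    {"offset": [0, 0, -0.003], "rot": [0, 0, 0], "gripper": 0},
    {"offset": [0, 0, 0], "rot": [0, 0, 0], "gripper": 0},
  ],
  grip_force=18,
)

```text
time: 12.85
position: [0.5341, -0.1731, 0.1689]
tool_rot: [2.318, 1.649, 0.292]
ft_force: [-0.5, 0.3, -2.4]
grip_width: 0.337
```

Run:
```python
from h import *
rep();print(ctrl.get_state()["torque"].round(2))
```

```text
t 12.85 barrel xyz mm [-1.3 -0.8 52.5] rot err deg [0.05 0.09 0.05] F barrel [-1.35  0.15 -2.09] grip 0.337
[ 0.12  0.65 -0.03]
```

carry_out(
  rows=[
    {"offset": [0, 0, -0.003], "rot": [0, 0, 0], "gripper": 0},
    {"offset": [0, 0, -0.004], "rot": [0, 0, 0], "gripper": 0},
    {"offset": [0, 0, -0.004], "rot": [0, 0, 0], "gripper": 0},
    {"offset": [0, 0, -0.004], "rot": [0, 0, 0], "gripper": 0},
    {"offset": [0, 0, 0], "rot": [0, 0, 0], "gripper": 0},
  ],
)

```text
time: 13.48
position: [0.5297, -0.1715, 0.1836]
tool_rot: [2.317, 1.649, 0.293]
ft_force: [-0.5, -0.1, -2.6]
grip_width: 0.342
```

Run:
```python
from h import *
rep();print(ctrl.get_state()["torque"].round(2))
```

```text
t 13.475 barrel xyz mm [-0.7 -0.7 67.9] rot err deg [-0.01  0.11  0.04] F barrel [-1.31 -0.25 -2.32] grip 0.342
[0.12 0.65 0.03]
```

Lateral forces are about 1 N, so I continue to 40 mm.

carry_out(
  rows=[
    {"offset": [0, 0, -0.004], "rot": [0, 0, 0], "gripper": 0},
    {"offset": [0, 0, -0.004], "rot": [0, 0, 0], "gripper": 0},
    {"offset": [0, 0, -0.004], "rot": [0, 0, 0], "gripper": 0},
    {"offset": [0, 0, -0.004], "rot": [0, 0, 0], "gripper": 0},
    {"offset": [0, 0, -0.003], "rot": [0, 0, 0], "gripper": 0},
    {"offset": [0, 0, -0.0005], "rot": [0, 0, 0], "gripper": 0},
    {"offset": [0, 0, 0], "rot": [0, 0, 0], "gripper": 0},
    {"offset": [0, 0, 0], "rot": [0, 0, 0], "gripper": 0},
  ],
)

```text
time: 14.48
position: [0.5231, -0.1693, 0.2012]
tool_rot: [2.317, 1.649, 0.292]
ft_force: [0.6, -0.5, -2.8]
grip_width: 0.336
```

Run:
```python
from h import *
rep();print(ctrl.get_state()["torque"].round(2))
o=grab(tag="j")
a=o["scene"]["img"][180:290,270:390]; b=o["wrist"]["img"][120:400,180:460]
cv2.imwrite("pics/c10.png",cv2.resize(a,(654,600),interpolation=2)[:,:,::-1])
```

```text
t 14.475 barrel xyz mm [-1.2 -0.8 86.8] rot err deg [0.05 0.08 0.04] F barrel [-0.3  -0.28 -2.91] grip 0.336
[0.11 0.68 0.04]
```

View pics/c10.png

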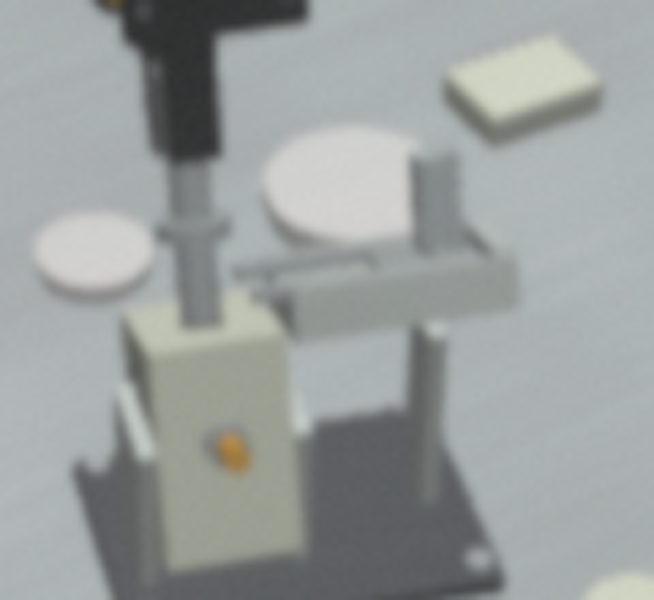

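View pics/wrist_j.png

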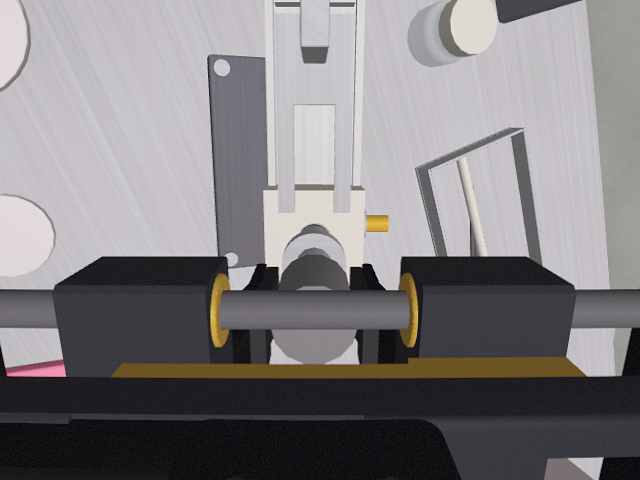

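Run:
```python
from h import *
d=load("scene","j")
for z in (0,.036,.040,.044,.048,.078): 
    p=proj(d,[mouth+z*bz])[0]; print(z,p.round(1),((p-[270,180])*5.45).round(0))
a=d["img"][215:250,290:325]; cv2.imwrite("pics/c11.png",cv2.resize(a,(595,595),interpolation=2)[:,:,::-1])
for z in (0,.040,.048): print(((proj(d,[mouth+z*bz])[0]-[290,215]+.5)*17).round(0))
```

```text
0 [307.1 238.7] [202. 320.]
0.036 [305.8 224.2] [195. 241.]
0.04 [305.7 222.5] [194. 232.]
0.044 [305.5 220.9] [194. 223.]
0.048 [305.4 219.2] [193. 214.]
0.078 [304.3 206.8] [187. 146.]
[299. 411.]
[275. 136.]
[270.  81.]
```

View pics/c11.png

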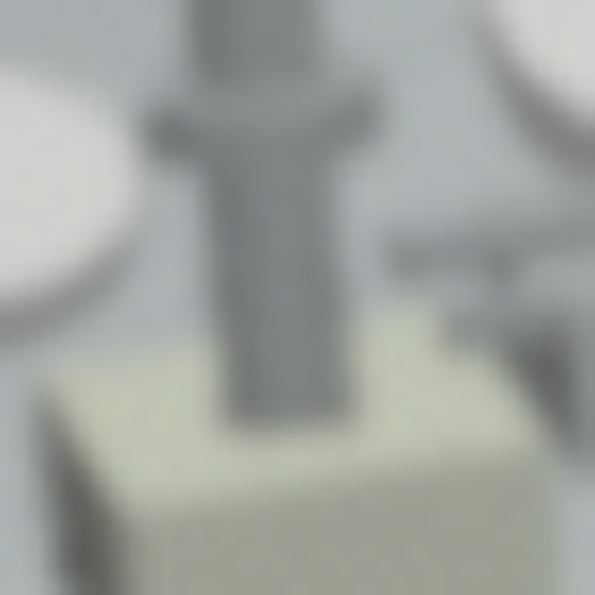

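carry_out(
  rows=[
    {"offset": [0, 0, -0.0007], "rot": [0, 0, 0], "gripper": 0},
    {"offset": [0, 0, 0], "rot": [0, 0, 0], "gripper": 0},
    {"offset": [0, 0, 0], "rot": [0, 0, 0], "gripper": 0},
    {"offset": [0, 0, 0], "rot": [0, 0, 0], "gripper": 0},
    {"offset": [0, 0, 0], "rot": [0, 0, 0], "gripper": 0},
    {"offset": [0, 0, 0], "rot": [0, 0, 0], "gripper": 0},
    {"offset": [0, 0, 0], "rot": [0, 0, 0], "gripper": 0},
    {"offset": [0, 0, 0], "rot": [0, 0, 0], "gripper": 0},
  ],
)

```text
time: 15.62
position: [0.523, -0.1692, 0.202]
tool_rot: [2.317, 1.649, 0.292]
ft_force: [0.1, 0.3, -2.7]
grip_width: 0.339
```

Run:
```python
from h import *
rep()
o=grab(tag="k")
a=o["scene"]["img"][215:250,290:325]; b=load("scene","j")["img"][215:250,290:325]
cv2.imwrite("pics/c12.png",np.hstack([cv2.resize(i,(400,400),interpolation=2) for i in (b,a)])[:,:,::-1])
```

```text
t 15.625 barrel xyz mm [-1.1 -0.8 87.6] rot err deg [0.03 0.08 0.04] F barrel [-0.96  0.32 -2.55] grip 0.339
```

View pics/c12.png

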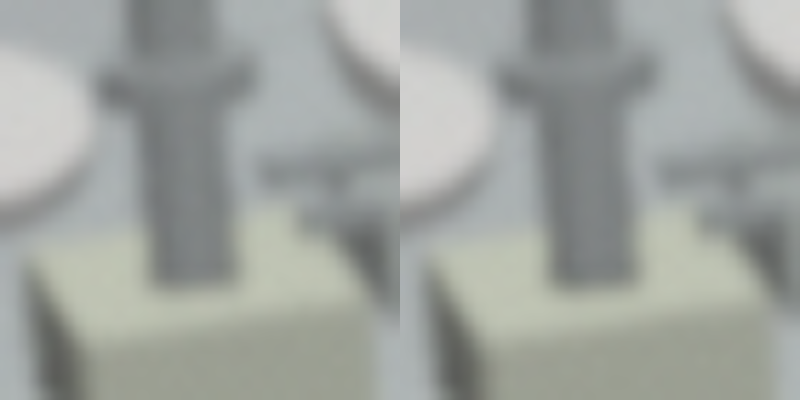

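The collar sits at the same height in both pictures, so nothing is slipping: the plunger is held steady about 40 mm out. I'm handing the job in.

Run:
```python
from h import *
print(workorder.close_job()); rep()
```

```text
the job is handed in; nothing more can be done
None
the job is handed in; nothing more can be done
```

The lock is open to its end stop and the plunger is held about 40 mm out of the leaning barrel. I handed the job in there, and no verdict was reported.

- **Lock:** I gripped the tab and slid it about 39 mm while the plunger was fully in. At the end the force rose to 9 N with no further travel, and later pictures show the fork clear of the plunger.
- **Draw:** I took the knob from straight above and drew it out along the barrel's axis; the gripper travelled 40.1 mm. Sideways force stayed below about 1.5 N, and the tool was within about 0.1° of the barrel axis I estimated.
- **Hold:** Before handing in, the grip was set to 18 N and the load along the axis was about 2.5 N. The collar did not move between two pictures about 1 s apart.
- **Disagreements:**
  - The scene camera put the draw nearer 38.5 mm, measured before a last 0.8 mm of travel. That is within a pixel or so, and inside the 35–45 mm band.
  - The ring itself could not be made out at the barrel's mouth.
  - The wrist camera's calibration was about 2 mm off sideways, so I centred on the fingers as seen in its picture instead.
- **Bystanders:** I did not see or feel contact with any of them, but I did not measure their positions again at the end.

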